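Turn the film drawer round and put the film away

ROBOT

A 7-joint arm with a two-finger parallel gripper is mounted at the origin on the work surface. World frame = base frame: x ahead of the robot, y to its left, z up, the work surface at z = 0. Lengths are in mm, angles in degrees, forces in N, time in s.
With the tool pointing down it reaches from about 425 to 1025 mm from the base axis. Payload 9.4 kg.
Tool frame: the origin (TCP) lies midway between the tips of the shut fingers; the grasp point (between the pads) lies 19 mm behind it; z points along the fingers, y is the line along which they close (so a half turn about z gives the same grasp; the last joint's range is limited). The gripper opens to 85 mm and grips with 20 to 120 N. Pads are 22 mm wide; open, the fingers measure 114 mm over their backs; the gripper's body (76 mm by 85 mm) begins 54 mm behind the grasp point. The pads swing forward as they close: fully open they stand 13 mm farther back than shut.
Start: joints at [68.715, 34.337, -0.143, 91.639, 0.103, 54.024, -4.572], TCP at [210.638, -693.726, 231.275] pointing down, gripper open.
Joint ranges: [-147.43, 147.43], [-19.82, 112.94], [-74.19, 73.91], [6.32, 146.72], [-59.91, 239.91], [6.04, 106.73], [-150.56, 150.56]. Speed limits (degrees/s): [127.2, 127.2, 172.46, 172.46, 180, 180, 180].

INTERFACE

Orientations are given as a 3x3 rotation matrix whose columns are the frame's x, y, z axes.
In Python, from bench import robot gives the robot as it stands.
- The arm moves only by the tool jog_arm, never from a script. Its argument "deltas" is a list of rows, each a list of 3 entries, a list of its own where there are three numbers: the finger opening in mm, from 0 to 85.4, then the shift along the world's x, y, z in mm, then the turn, a rotation vector about the world's x, y, z in rad. In form: [[hand, [dx, dy, dz], [ax, ay, az]], ...]. A call has 1 to 10 rows; each row is the pose to reach, as a shift and turn from the pose commanded when the call began; what a row does not reach only later rows make up. A row lasts 1/12 s, in which the tool goes at most 41.7 mm and 7.16 degrees, less where a joint would pass 70% of its speed; a pose out of reach is approached as far as the arm can. A call with a gripper value outside its range is refused whole. The fingers move at their own pace and stop on an object; "force" is the grip in N (left out, the last holds). Time passes only in rows, so rows that repeat a pose let the fingers close. It gives the time, the measured TCP pose, the force, the opening and the grip force at its end, in the units of the state.
- robot.observe(): the state, without advancing time (a new reading comes with each control period).
- robot.read_camera(name): name is "scene" or "side" or "wrist"; returns a dict with "img" (400x640x3 uint8, blue, green, red), "depth" (400x640 float32, mm along the optical axis (not along the pixel's ray), 0 where there is no reading), "vertical_fov" (degrees; the focal length in pixels is half the picture's height over the tangent of half this angle, whatever the lens; pixels are square), "cx", "cy" (the principal point, pixels), "R" (3x3) and "t" (3): a world point X has camera coordinates R X + t. Camera axes: x right, y down, z forward; pixel columns grow to the right and rows downward; lengths in mm; the calibration is good to about 2 mm. A picture is of the moment at which its call begins.
- robot.hand_in(): hands the job in; it is judged then, once.
The state is a dict: "t": time; "q": joint angles; "qvel": joint speeds; "tau": joint torques, N m; "ee_pos": TCP position; "ee_rot": TCP orientation; "wrist_force": force on the tool from outside, world axes, zero at the start; "moment": the same for the moment, N m; "finger_gap": opening from 0.0 (shut) to 1.0 (fully open); "grip_force": force on a finger pad.
Only numpy, scipy, OpenCV 4.12 (cv2) and the standard library are available. Lean on these libraries where they do the work, as an engineer would, in place of code of your own. Each camera call takes 0.05 s, during which the arm holds its last target. There are 200 camera calls.

TASK

The film drawer has been pushed into its steel sleeve back to front, so it sticks out with its knob hidden inside. Draw it right out, turn it end for end, stand every film canister in it lid up, and slide it fully home with the knob outside; the lens caps go in the white dish. Leave the developing reel and the bottle where they are.

Things in the scene. Friction and masses are not known exactly. Their poses are not given: they have to be found in the camera images.
- sleeve: Grey sheet-steel sleeve screwed to the shelf (cannot move), 171 mm long, 59 wide, 66 tall: sides, roof and closed back of 3 mm sheet; no bottom, the shelf is its floor. Origin at shelf height under its centre, x from the open mouth to the closed back, z up. Inside 53 mm wide, 63 high, 168 deep.
- sleeve_mouth (a point): Centre of the sleeve's open mouth at shelf height: 85.5 mm from the sleeve's origin along its -x; axes as the sleeve's. The two upright sides of the mouth flare outward as lips that reach 11 mm beyond the mouth and 34 mm either side of the centre line.
- tray: The film drawer: plywood tray 166 mm long, 48 wide, open on top, 160 g. Floor, sides and back 3 mm thick; sides and back 30 mm high. Front panel white, 4 mm thick, 48 wide, 58 high, with a brass knob. Origin under the middle of the 166 mm; x from the front panel (-83 mm) to the back (+83 mm), z up. It slides on the shelf by friction; no catch. Put in correctly, its axes are parallel to the sleeve's.
- tray_in (a point): Centre of the drawer's inner floor, 3 mm above its underside; axes as the drawer's. Inside 159 mm by 42 mm: room for four canisters standing in one row about 39 mm apart. Home and right way round, the drawer's back meets the closed back of the sleeve, its front panel is flush (2 mm inside the mouth) and its knob is outside.
- tray_back (a point): Middle of the outer face of the drawer's low back end, 83 mm from its origin along +x, 15 mm up. At the start the drawer is the wrong way round, knob and front panel inside the sleeve, and this back end sticks 40 to 60 mm out of the mouth.
- tray_knob (a point): Middle of the head of the drawer's brass knob, a disc 20 mm in diameter and 12 mm thick on a 10 mm neck, axis along the drawer's x: 105 mm from the drawer's origin along its -x (22 mm out from the front panel; the knob ends 28 mm out) and 22 mm above its underside.
- dish: White ceramic dish for lens caps, round, 144 mm in diameter at the rim and 120 mm at the foot, 28 mm high, wall 4 mm, floor 5 mm thick, 400 g, standing loose on the shelf. Origin at the centre of its underside.
- dish_in (a point): Centre of the dish's inner floor, 5 mm above its underside.
- reel_c (a point): Stainless steel developing reel lying flat, 94 mm in diameter, 45 mm high, loose: to be left alone. Site at its centre.
- bottle_c (a point): Amber bottle with a white cap, 64 mm in diameter, 150 mm tall, standing loose: to be left alone. Site half-way up.
- can0_c (a point): Film canister: black plastic cylinder 31 mm in diameter with a grey snap lid 33 mm in diameter on top, 51 mm tall over all, about 30 g, standing lid up on the shelf at the start. Site at its centre, half-way up (25.5 mm above its underside); z axis points to the lid. Two to four of the four canisters are present; an absent one reads None.
- can1_c (a point): Film canister: black plastic cylinder 31 mm in diameter with a grey snap lid 33 mm in diameter on top, 51 mm tall over all, about 30 g, standing lid up on the shelf at the start. Site at its centre, half-way up (25.5 mm above its underside); z axis points to the lid. Two to four of the four canisters are present; an absent one reads None.
- can2_c (a point): Film canister: black plastic cylinder 31 mm in diameter with a grey snap lid 33 mm in diameter on top, 51 mm tall over all, about 30 g, standing lid up on the shelf at the start. Site at its centre, half-way up (25.5 mm above its underside); z axis points to the lid. Two to four of the four canisters are present; an absent one reads None.
- can3_c (a point): Film canister: black plastic cylinder 31 mm in diameter with a grey snap lid 33 mm in diameter on top, 51 mm tall over all, about 30 g, standing lid up on the shelf at the start. Site at its centre, half-way up (25.5 mm above its underside); z axis points to the lid. Two to four of the four canisters are present; an absent one reads None.
- cap0_c (a point): Push-on lens cap: flat aluminium disc 46 mm in diameter, 12 mm thick, about 25 g, lying flat on the shelf at the start. Site at its centre (6 mm above its underside). Two or three of the three caps are present; an absent one reads None.
- cap1_c (a point): Push-on lens cap: flat aluminium disc 46 mm in diameter, 12 mm thick, about 25 g, lying flat on the shelf at the start. Site at its centre (6 mm above its underside). Two or three of the three caps are present; an absent one reads None.
- cap2_c (a point): Push-on lens cap: flat aluminium disc 46 mm in diameter, 12 mm thick, about 25 g, lying flat on the shelf at the start. Site at its centre (6 mm above its underside). Two or three of the three caps are present; an absent one reads None.
Things that resemble listed ones, but are neither listed nor needed, are in the scene too. Leave any pink or purple look-alike of the part that bears cap0_c alone.

How it is judged:
By the outcome, as a careful person would: the job done as asked, in the order asked, and still so for the second after the job is handed in, with the robot touching nothing.
Of can0, can1, can2, can3 only 2 to 4 are there at a start; the rules pass over those that are not, and their reading is None.
Of cap0, cap1, cap2 only 2 to 3 are there at a start; the rules pass over those that are not, and their reading is None.
At some moment in a run one of cap0, cap1, cap2, dish may be knocked a few centimetres aside while the robot is not near it.
It also fails if it takes over 210 s, if anything falls off the work surface, if the arm or the gripper's body presses on something with over 40 N, if the wrist force passes 120 N, or if a joint passes its speed limit or range.

## Working session

There is one attempt and no reset: what is moved stays moved. The work goes in short steps, Python scripts to look and compute and a tool call to move; the robot and the scene stay as the last step left them, time stands still between calls to the robot, and variables do not carry over. Pictures are saved under pics/ and viewed, at most 14 in all, crops included, and the job is handed in when it is done.

Besides the shell and the picture viewer there is one more tool, called after "Call:" as name([rows], argument=value, ...), one row to a line, values as JSON. jog_arm: Moves the arm, as the interface text tells. Its arguments: {"type":"object","properties":{"deltas":{"type":"array","items":{"type":"array"}},"force":{"type":"number"}},"required":["deltas"]}

```bash
ls; mkdir -p pics
cat > h.py <<'E'
import numpy as np,cv2
from bench import robot
def cam(n):
    c=robot.read_camera(n); c['f']=200/np.tan(np.radians(c['vertical_fov'])/2); return c
def pts(c):
    v,u=np.mgrid[0:400,0:640]; d=c['depth']
    P=np.stack([(u-c['cx'])/c['f']*d,(v-c['cy'])/c['f']*d,d],-1)
    return (P-c['t'])@np.asarray(c['R'])   # R^T (p-t)
def ray(c,u,v,z):
    R=np.asarray(c['R']);o=-R.T@c['t'];w=R.T@np.array([(u-c['cx'])/c['f'],(v-c['cy'])/c['f'],1])
    return o+w*(z-o[2])/w[2]
E
python3 - <<'E'
from h import *
for n in['scene','side']:
    c=cam(n); cv2.imwrite(f'pics/{n}0.png',c['img']); np.savez(f'{n}0.npz',**c)
    R=np.asarray(c['R']);print(n,-R.T@c['t'],R[2],c['f'],c['cx'],c['cy'],(c['depth']==0).mean())
s=robot.observe();print(s['ee_rot'],s['wrist_force'],s['finger_gap'])
E
```

```text
pics
scene [1519.87144156   23.70933759  850.72901483] [-0.79231056 -0.08660573 -0.60393992] 481.60682532306595 311.71362922378756 207.18846334822834 0.008984375
side [ 70.93586416 573.33650402 745.88186263] [ 0.44516193 -0.62594231 -0.64033357] 443.5342696842797 323.4140964670598 200.34395047456144 0.00411328125
[[ 9.56851212e-01  2.90577841e-01 -5.25383682e-04]
 [ 2.90578287e-01 -9.56850362e-01  1.28185884e-03]
 [-1.30233792e-04 -1.37921328e-03 -9.99999040e-01]] [-0.28469904 -0.51837537  1.22911235] 1.0015932811805714
```

View pics/scene0.png

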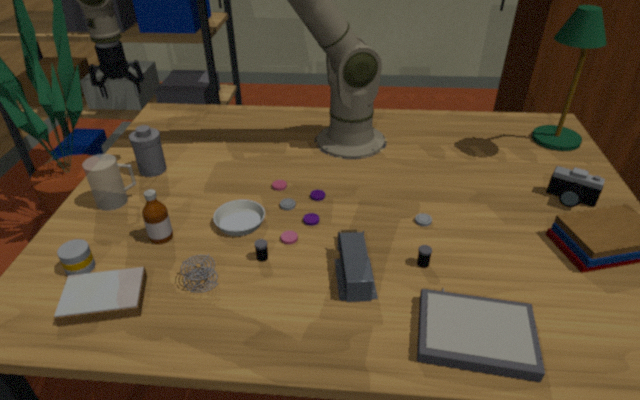

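View pics/side0.png

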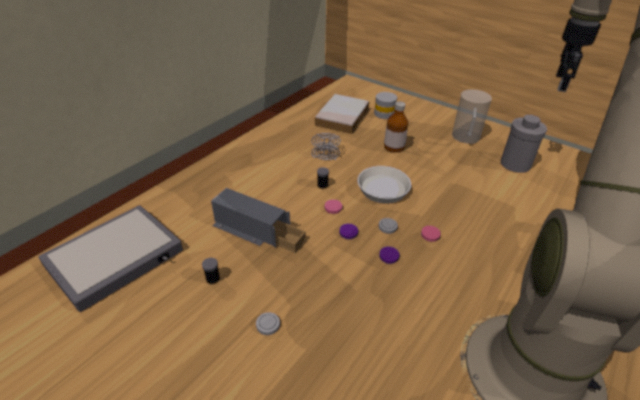

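The pictures show two canisters (scene (262,250), (424,257)) and two silver caps (scene (287,203), (423,219)). The pink and purple discs are look-alikes, to be left alone. The dish is at (240,218), and the sleeve at (355,265) has its mouth towards the robot.

Run:
```python
from h import *
big=[]
for n in['scene','side']:
    c=dict(np.load(f'{n}0.npz')); P=pts(c); X,Y,Z=P[...,0],P[...,1],P[...,2]
    print(n,'table z',np.median(Z[(X>450)&(X<900)&(abs(Y)<300)]))
    def rep(nm,m):
        k,l,st,ce=cv2.connectedComponentsWithStats(m.astype(np.uint8))
        for i in range(1,k):
            if st[i,4]<25: continue
            q=P[l==i]; r=cv2.minAreaRect(q[:,:2].astype(np.float32))
            print(nm,st[i,4],'px',ce[i].round(),'med',np.median(q,0).round(1),'rect',np.round(r[0],1),np.round(r[1],1),round(r[2],1))
    w=(X>350)&(X<1000)&(Y>-350)&(Y<400)
    rep('hi60-72',w&(Z>58)&(Z<74))
    rep('47-56',w&(Z>46)&(Z<57))
    rep('24-36',w&(Z>25)&(Z<34))
    rep('8-16',w&(Z>8)&(Z<16))
    o=ray(c,0,0,0)
c=dict(np.load('side0.npz'));i=c['img'][170:290,190:430];cv2.imwrite('pics/crop.png',cv2.resize(i,None,fx=3,fy=3,interpolation=cv2.INTER_CUBIC))
```

```text
scene table z 1.0055800394492278
hi60-72 1324 px [355. 259.] med [684.1  32.8  66.2] rect [670.7  31.4] [184.2  63.8] 8.0
47-56 109 px [260. 244.] med [ 631.6 -205.5   51. ] rect [ 630.1 -206.1] [31.8 31.9] 40.0
47-56 114 px [425. 250.] med [624.2 201.2  51.2] rect [622.5 201.2] [31.4 32.8] 83.3
47-56 91 px [359. 286.] med [757.4  43.4  51.1] rect [757.2  43.8] [ 7. 59.] 5.8
24-36 90 px [253. 210.] med [ 444.7 -248.4   27.5] rect [ 471.1 -259. ] [144.9  62.3] 28.0
24-36 27 px [224. 228.] med [ 555.9 -318.9   28.4] rect [ 550.9 -321.7] [65.  11.8] 62.6
24-36 47 px [349. 230.] med [533.8  14.   28.6] rect [536.   11.6] [12.6 47.9] 5.3
24-36 36 px [261. 253.] med [ 641.2 -203.    30.1] rect [ 641.5 -204.7] [15.8 27.9] 7.0
24-36 32 px [423. 259.] med [630.8 198.9  29.5] rect [630.9 199.8] [28. 12.] 77.9
24-36 36 px [443. 293.] med [746.3 235.3  32.8] rect [748.1 234.4] [25.1 36.4] 55.4
24-36 75 px [358. 293.] med [758.   40.1  28.8] rect [757.2  43.4] [ 7.1 57.6] 6.5
24-36 805 px [466. 353.] med [918.8 250.2  32. ] rect [845.4 290.7] [239.5 169. ] 82.5
8-16 73 px [317. 196.] med [362.9 -
[... 2570 characters left out ...]
 403.4 -168.2] [44.5 45.2] 11.5
8-16 69 px [287. 230.] med [584.6  -0.9  12.3] rect [587.1  -0.8] [77.7  5.4] 8.8
8-16 202 px [348. 230.] med [467.5 -90.6  11.9] rect [469.2 -91.7] [43.2 45.1] 33.5
8-16 72 px [290. 245.] med [541.1  38.   11.9] rect [545.3  27.8] [68.5 34.2] 48.6
8-16 47 px [175. 252.] med [737.8 205.1  12.7] rect [737.3 207.6] [42.4  6.4] 88.2
8-16 125 px [386. 252.] med [359.8 -83.7  11.8] rect [362.3 -85.6] [44.9 24.3] 88.9
8-16 234 px [126. 281.] med [751.4 322.3  12.1] rect [750.8 317.2] [164.7   8.1] 82.7
8-16 39 px [213. 279.] med [608.3 210.8  11.9] rect [612.7 208.6] [29.7 13.6] 56.2
8-16 387 px [267. 323.] med [447.2 220.1  12. ] rect [448.2 219.1] [44.4 44.6] 39.7
```

View pics/crop.png

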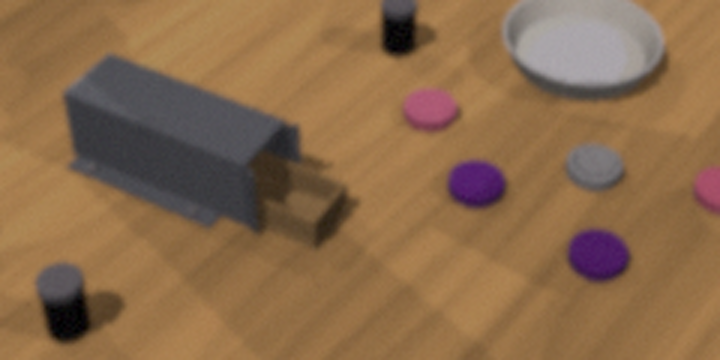

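The crop confirms that the silver disc at (595,165) is the cap, next to the purple and pink look-alikes. I'll refine the sleeve's axis while the arm starts its approach.

Run:
```python
from h import *
for n in['scene','side']:
    c=dict(np.load(f'{n}0.npz')); P=pts(c).reshape(-1,3)
    q=P[(abs(P[:,0]-670)<110)&(abs(P[:,1]-31)<60)&(P[:,2]>61)&(P[:,2]<72)][:,:2]
    a=np.radians(7.3);c0=np.array([675,32.])
    for it in range(4):
        u=np.array([np.cos(a),np.sin(a)]);v=np.array([-u[1],u[0]]);s=(q-c0)@u;w=(q-c0)@v
        e=[]
        for k in np.arange(-70,80,10):
            m=abs(s-k)<5; e.append((k,*np.percentile(w[m],[3,97])))
        e=np.array(e);f=[np.polyfit(e[:,0],e[:,j],1) for j in(1,2)]
        print(n,np.degrees(a).round(2),'slopes',np.degrees([f[0][0],f[1][0]]).round(2),'mid',((f[0][1]+f[1][1])/2).round(2),'w',(f[1][1]-f[0][1]).round(1),'s',np.percentile(s,[.3,99.7]).round(1))
        a+=(f[0][0]+f[1][0])/2
    # tray back
    t=P[(abs(P[:,0]-550)<40)&(abs(P[:,1]-18)<32)&(P[:,2]>10)&(P[:,2]<36)][:,:2]
    s=(t-c0)@u;w=(t-c0)@v;print('tray s min',np.percentile(s,[.5,2]).round(1),'w',np.percentile(w[s<-125],[2,98]).round(1))
```

```text
scene 7.3 slopes [1.19 0.93] mid -0.14 w 55.3 s [-88.4  85.5]
scene 8.36 slopes [ 0.17 -0.23] mid -0.14 w 55.4 s [-88.6  85.4]
scene 8.33 slopes [ 0.2 -0.2] mid -0.14 w 55.4 s [-88.6  85.3]
scene 8.33 slopes [ 0.2 -0.2] mid -0.14 w 55.4 s [-88.6  85.3]
tray s min [-146.8 -146.6] w [-23.4  23.5]
side 7.3 slopes [1.11 0.9 ] mid 2.1 w 57.0 s [-91.8  84.9]
side 8.31 slopes [ 0.18 -0.09] mid 2.12 w 57.0 s [-92.2  84.7]
side 8.35 slopes [ 0.13 -0.13] mid 2.12 w 57.0 s [-92.2  84.7]
side 8.35 slopes [ 0.13 -0.13] mid 2.12 w 57.0 s [-92.2  84.7]
tray s min [-144.7 -144.4] w [-22.3  26.4]
```

Call:
jog_arm([
  [85,[15,35,0],[0,0,0]],
  [85,[30,70,0],[0,0,0]],
  [85,[45,105,0],[0,0,0]],
  [85,[60,140,0],[0,0,0]],
  [85,[75,175,0],[0,0,0]],
  [85,[90,210,0],[0,0,-0.05]],
  [85,[105,245,0],[0,0,-0.1]],
  [85,[120,280,0],[0,0,-0.15]],
  [85,[135,315,0],[0,0,-0.17]],
  [85,[150,350,0],[0,0,-0.17]],
])

```text
t: 0.93
ee_pos: [360.9, -341.9, 231.2]
ee_rot: [[0.992, 0.123, -0.0], [0.123, -0.992, 0.0], [-0.0, -0.0, -1.0]]
wrist_force: [0.9, 0.0, -0.5]
finger_gap: 0.995
grip_force: 0.0
```

Call:
jog_arm([
  [85,[20,38,0],[0,0,0]],
  [85,[40,75,0],[0,0,0]],
  [85,[60,112,0],[0,0,0]],
  [85,[80,150,0],[0,0,0.022]],
  [85,[100,188,0],[0,0,0.022]],
  [85,[120,226,0],[0,0,0.022]],
  [85,[140,264,0],[0,0,0.022]],
  [85,[160,302,0],[0,0,0.022]],
  [85,[175,336,-20],[0,0,0.022]],
  [85,[183,356,-50],[0,0,0.022]],
])

```text
t: 1.77
ee_pos: [546.5, 14.8, 185.1]
ee_rot: [[0.989, 0.149, 0.007], [0.149, -0.989, 0.002], [0.007, -0.001, -1.0]]
wrist_force: [2.2, -0.0, -1.1]
finger_gap: 0.995
grip_force: 0.0
```

```bash
cat >> h.py <<'E'
A=np.radians(8.34);U=np.array([np.cos(A),np.sin(A)]);V=np.array([-U[1],U[0]]);M=np.array([589.9,20.5])
E
python3 - <<'E'
from h import *
c=cam('wrist');cv2.imwrite('pics/w1.png',c['img']);P=pts(c).reshape(-1,3)
R=np.asarray(c['R']);print(-R.T@c['t'],R[2]);s=robot.observe();print(s['ee_pos'],s['q'])
S=(P[:,:2]-M)@U;W=(P[:,:2]-M)@V;Z=P[:,2]
m=(abs(W)<35)&(S<-15)&(S>-80)&(Z>24)&(Z<36);print(m.sum(),np.percentile(S[m],[.5,50]),np.percentile(W[m],[1,99]))
for a,b in((-55,-40),(-40,-25)):
    k=m&(S>a)&(S<b);print(a,np.percentile(W[k],[1,99]))
m=(abs(W)<45)&(S>-15)&(S<60)&(Z>60)&(Z<72);print(m.sum())
for a in range(-10,60,10):
    k=m&(S>a)&(S<a+10)
    if k.sum()>20: print(a,np.percentile(W[k],[1,99]).round(1))
E
```

```text
[612.1003006   23.40742533 328.28470099] [-0.25226087 -0.03735914 -0.96693782]
[544.6149939   19.55862636 178.00736672] [ -4.80702102  26.19589662  -4.29290725 118.07439573   2.86265029
  35.87186482 -92.12800028]
456 [-58.18818545 -46.26354734] [-25.41157312  22.43817682]
-55 [-25.43402892  22.50030961]
-40 [-25.45947864  22.36377925]
5331
-10 [-33.7  30.8]
0 [-30.7  27.7]
10 [-30.5  27.4]
20 [-30.3  27.3]
30 [-30.7  27.2]
40 [-30.3  27.5]
50 [-30.7  27.3]
```

View pics/w1.png

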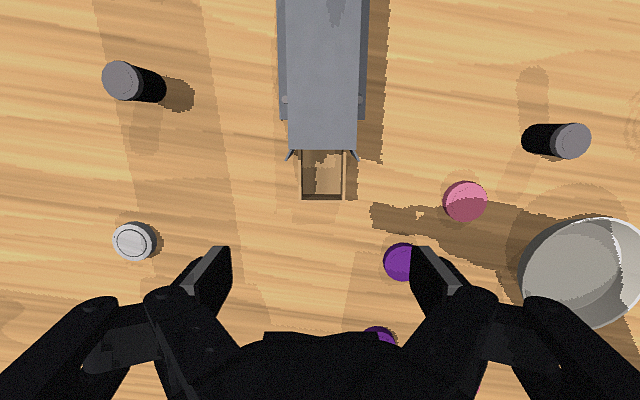

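Call:
jog_arm([
  [85,[0,-1,-30],[0,0,0]],
  [85,[0,-1,-65],[0,0,0]],
  [85,[0,-1,-100],[0,0,0]],
  [85,[0,-1,-130],[0,0,0]],
  [85,[0,-1,-150],[0,0,0]],
  [85,[0,-1,-165],[0,0,0]],
  [85,[0,-1,-172],[0,0,0]],
  [85,[0,-1,-176],[0,0,0]],
  [60,[0,-1,-176],[0,0,0]],
  [60,[0,-1,-176],[0,0,0]],
])

```text
t: 2.65
ee_pos: [543.3, 9.7, 7.7]
ee_rot: [[0.989, 0.146, 0.001], [0.146, -0.989, 0.0], [0.001, 0.0, -1.0]]
wrist_force: [0.5, -0.7, -0.4]
finger_gap: 0.744
grip_force: 0.0
```

Call:
jog_arm([
  [40,[0,0,0],[0,0,0]],
  [40,[0,0,0],[0,0,0]],
  [40,[0,0,0],[0,0,0]],
  [40,[0,0,0],[0,0,0]],
  [40,[0,0,0],[0,0,0]],
], force=25)

```text
t: 3.07
ee_pos: [543.6, 9.8, 8.3]
ee_rot: [[0.989, 0.146, 0.002], [0.146, -0.989, 0.0], [0.002, 0.0, -1.0]]
wrist_force: [-0.5, 0.5, 7.5]
finger_gap: 0.556
grip_force: 26.2
```

Call:
jog_arm([
  [40,[0,2,0],[0,0,0]],
  [40,[-10,0.5,0],[0,0,0]],
  [40,[-22,-1,0],[0,0,0]],
  [40,[-34,-3,0],[0,0,0]],
  [40,[-46,-4.7,0],[0,0,0]],
  [40,[-58,-6.5,0],[0,0,0]],
  [40,[-70,-8.2,0],[0,0,0]],
  [40,[-80,-9.7,0],[0,0,0]],
  [40,[-86,-10.6,0],[0,0,0]],
  [40,[-86,-10.6,0],[0,0,0]],
])

```text
t: 3.9
ee_pos: [460.0, -0.1, 8.3]
ee_rot: [[0.989, 0.146, 0.004], [0.146, -0.989, 0.001], [0.005, -0.001, -1.0]]
wrist_force: [4.6, -0.1, 7.4]
finger_gap: 0.557
grip_force: 26.2
```

Run:
```python
from h import *
c=cam('wrist');cv2.imwrite('pics/w2.png',c['img'])
for _ in range(1): s=robot.observe();print(s['ee_pos'],s['ee_rot'][:,1],s['wrist_force'],s['grip_force'],s['finger_gap'])
```

```text
[459.28612133  -0.53419096   8.25438203] [ 1.46281070e-01 -9.89243057e-01  1.53777027e-04] [4.52132437 0.27679126 8.34369241] 26.50667041540146 0.5611723771481193
```

View pics/w2.png

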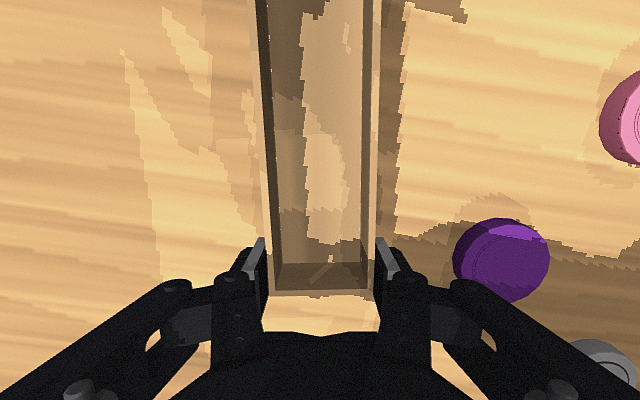

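Call:
jog_arm([
  [66,[0,0,0],[0,0,0]],
  [66,[0,0,0],[0,0,0]],
  [66,[0,0,0],[0,0,0]],
  [66,[25,3.6,0],[0,0,0]],
  [66,[50,7.3,0],[0,0,0]],
  [66,[70,10.2,0],[0,0,0]],
  [66,[85,12.4,0],[0,0,0]],
  [66,[85,12.4,0],[0,0,0]],
  [40,[85,12.4,0],[0,0,0]],
  [40,[85,12.4,0],[0,0,0]],
])

```text
t: 4.78
ee_pos: [541.6, 11.4, 6.9]
ee_rot: [[0.989, 0.146, -0.003], [0.146, -0.989, -0.001], [-0.003, 0.001, -1.0]]
wrist_force: [0.4, 0.3, -1.3]
finger_gap: 0.558
grip_force: 25.8
```

Call:
jog_arm([
  [40,[0,0,0],[0,0,0]],
  [40,[0,0,0],[0,0,0]],
  [40,[-12,-1.8,0],[0,0,0]],
  [40,[-24,-3.5,0],[0,0,0]],
  [40,[-36,-5.3,0],[0,0,0]],
  [40,[-50,-7.3,0],[0,0,0]],
  [40,[-64,-9.4,0],[0,0,0]],
  [40,[-78,-11.4,0],[0,0,0]],
  [40,[-90,-13.2,0],[0,0,0]],
  [40,[-90,-13.2,0],[0,0,0]],
])

```text
t: 5.62
ee_pos: [449.1, -2.6, 7.2]
ee_rot: [[0.989, 0.147, -0.006], [0.147, -0.989, -0.003], [-0.006, 0.002, -1.0]]
wrist_force: [-1.1, 0.9, -1.2]
finger_gap: 0.553
grip_force: 26.3
```

```bash
cat > obs.py <<'E'
from h import *
s=robot.observe();p=s['ee_pos'];print(s['t'],np.round(p,1),'y',np.round(s['ee_rot'][:,1],3),'z',np.round(s['ee_rot'][:,2],3),np.round(s['wrist_force'],1),s['grip_force'],s['finger_gap']*85.4,'SW',(p[:2]-M)@U,(p[:2]-M)@V,'q',np.round(s['q']))
E
python3 - <<'E'
import obs
from h import *
c=cam('side');cv2.imwrite('pics/s2.png',cv2.resize(c['img'][150:350,180:500],None,fx=2,fy=2))
E
```

```text
5.6167 [449.1  -2.6   7.2] y [ 0.147 -0.989  0.002] z [-0.006 -0.003 -1.   ] [-1.1  0.9 -1.2] 26.296934187412262 47.26634553462878 SW -142.656711523096 -2.4120092109809783 q [  -2.   40.   -7.  136.   45.    6. -134.]
```

View pics/s2.png

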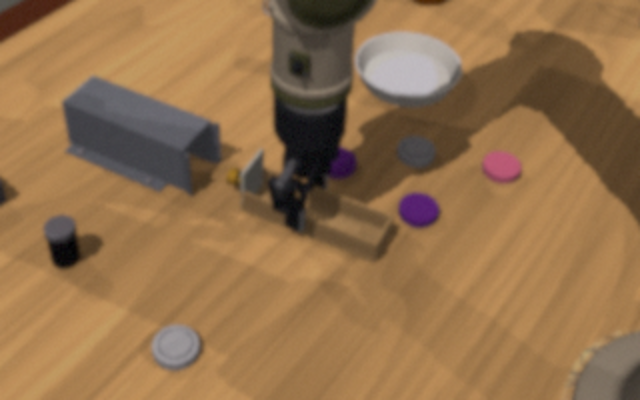

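Call:
jog_arm([
  [40,[0,0,8],[0,0,0]],
  [40,[0,0,20],[0,0,0]],
  [40,[5,0,35],[0,0,0]],
  [40,[10,0,55],[0,0,0]],
  [40,[20,0,75],[0,0,0]],
  [40,[35,0,95],[0,0,0]],
  [40,[50,0,110],[0,0,0]],
  [40,[65,0,115],[0,0,0]],
  [40,[80,0,115],[0,0,0]],
  [40,[85,0,115],[0,0,0]],
], force=40)

```text
t: 6.5
ee_pos: [541.0, -1.3, 123.0]
ee_rot: [[0.989, 0.145, 0.002], [0.145, -0.989, 0.001], [0.002, -0.001, -1.0]]
wrist_force: [-0.0, 0.4, -1.4]
finger_gap: 0.548
grip_force: 48.8
```

Call:
jog_arm([
  [40,[0,0,0],[0,0,0.06]],
  [40,[0,0,0],[0,0,0.18]],
  [40,[0,0,0],[0,0,0.3]],
  [40,[0,0,0],[0,0,0.42]],
  [40,[0,0,0],[0,0,0.54]],
  [40,[0,0,0],[0,0,0.66]],
  [40,[0,0,0],[0,0,0.78]],
  [40,[0,0,0],[0,0,0.9]],
  [40,[0,0,0],[0,0,1.0]],
  [40,[0,0,0],[0,0,1.05]],
])

```text
t: 7.33
ee_pos: [537.3, -1.5, 121.7]
ee_rot: [[0.36, 0.933, -0.002], [0.933, -0.36, -0.0], [-0.001, -0.001, -1.0]]
wrist_force: [-0.2, 0.0, -1.0]
finger_gap: 0.552
grip_force: 48.7
```

Call:
jog_arm([
  [40,[0,0,0],[0,0,0.06]],
  [40,[0,0,0],[0,0,0.18]],
  [40,[0,0,0],[0,0,0.3]],
  [40,[0,0,0],[0,0,0.42]],
  [40,[0,0,0],[0,0,0.54]],
  [40,[0,0,0],[0,0,0.66]],
  [40,[0,0,0],[0,0,0.78]],
  [40,[0,0,0],[0,0,0.9]],
  [40,[0,0,0],[0,0,1.0]],
  [40,[0,0,0],[0,0,1.05]],
])

```text
t: 8.17
ee_pos: [537.2, -1.5, 121.6]
ee_rot: [[-0.63, 0.776, -0.001], [0.776, 0.63, 0.0], [0.001, -0.0, -1.0]]
wrist_force: [-0.3, -0.3, -1.1]
finger_gap: 0.553
grip_force: 48.7
```

Call:
jog_arm([
  [40,[-5,0,0],[0,0,0.06]],
  [40,[-15,0,0],[0,0,0.18]],
  [40,[-25,0,0],[0,0,0.3]],
  [40,[-30,0,0],[0,0,0.42]],
  [40,[-35,0,0],[0,0,0.54]],
  [40,[-40,0,0],[0,0,0.66]],
  [40,[-45,0,0],[0,0,0.78]],
  [40,[-50,0,0],[0,0,0.9]],
  [40,[-55,0,0],[0,0,1.0]],
  [40,[-55,0,0],[0,0,1.04]],
])

```text
t: 9.0
ee_pos: [481.2, -1.6, 121.6]
ee_rot: [[-0.988, -0.152, -0.002], [-0.152, 0.988, 0.001], [0.001, 0.001, -1.0]]
wrist_force: [0.4, 0.4, -1.3]
finger_gap: 0.553
grip_force: 48.7
```

```bash
python3 obs.py
```

```text
9.0 [481.2  -1.6 121.6] y [-0.152  0.988  0.001] z [-0.002  0.001 -1.   ] [ 0.4  0.4 -1.3] 48.6869877576828 47.231515583124036 SW -110.72761077693238 -6.106617993895942 q [ 39.  47. -71. 126.  59.  54.  30.]
```

Call:
jog_arm([
  [40,[-2,2,-15],[0,0,-0.004]],
  [40,[-5.5,4,-35],[0,0,-0.007]],
  [40,[-5.5,4,-55],[0,0,-0.007]],
  [40,[-5.5,4,-75],[0,0,-0.007]],
  [40,[-5.5,4,-92],[0,0,-0.007]],
  [40,[-5.5,4,-104],[0,0,-0.007]],
  [40,[-5.5,4,-110],[0,0,-0.007]],
  [40,[-5.5,4,-113.5],[0,0,-0.007]],
  [40,[-5.5,4,-114],[0,0,-0.007]],
  [40,[-5.5,4,-114],[0,0,-0.007]],
])

```text
t: 9.83
ee_pos: [477.5, 2.5, 8.4]
ee_rot: [[-0.99, -0.138, 0.001], [-0.138, 0.99, 0.001], [-0.001, 0.001, -1.0]]
wrist_force: [0.4, 0.0, -1.7]
finger_gap: 0.554
grip_force: 48.8
```

```bash
python3 obs.py
```

```text
9.8333 [477.5   2.5   8.4] y [-0.138  0.99   0.001] z [ 0.001  0.001 -1.   ] [ 0.4  0.  -1.7] 48.82364273071289 47.30251475809163 SW -113.85172114075242 -1.4675618465164546 q [ 32.  56. -61. 130.  76.  48.  14.]
```

Call:
jog_arm([
  [40,[0,0,-1.2],[0,0,0]],
  [40,[0,0,-1.2],[0,0,0]],
  [64,[0,0,-1.2],[0,0,0]],
  [64,[0,0,-1.2],[0,0,0]],
  [64,[0,0,-1.2],[0,0,0]],
  [64,[0,0,20],[0,0,0]],
  [64,[0,0,55],[0,0,0]],
  [64,[0,0,90],[0,0,0]],
  [64,[0,0,125],[0,0,0]],
  [64,[0,0,150],[0,0,0]],
])

```text
t: 10.67
ee_pos: [477.6, 3.1, 160.7]
ee_rot: [[-0.99, -0.138, 0.002], [-0.138, 0.99, 0.002], [-0.003, 0.001, -1.0]]
wrist_force: [0.2, -0.5, 1.0]
finger_gap: 0.749
grip_force: 0.0
```

```bash
cat > look.py <<'E'
from h import *
import sys
out={}
for n in['scene','side']:
    c=cam(n); cv2.imwrite(f'pics/{n}_last.png',c['img']);P=pts(c); X,Y,Z=P[...,0],P[...,1],P[...,2]
    hsv=cv2.cvtColor(c['img'],cv2.COLOR_BGR2HSV)
    w=(X>350)&(X<800)&(Y>-400)&(Y<330)
    def comps(m,mn=30):
        k,l,st,ce=cv2.connectedComponentsWithStats(m.astype(np.uint8));return [P[l==i] for i in range(1,k) if st[i,4]>mn]
    for q in comps(w&(Z>44)&(Z<57)):
        r=cv2.minAreaRect(q[:,:2].astype(np.float32))
        if max(r[1])<38 and min(r[1])>24: print(n,'can',np.round(r[0],1))
    for q in comps(w&(Z>8)&(Z<16)&(hsv[...,1]<60)):
        r=cv2.minAreaRect(q[:,:2].astype(np.float32))
        if max(r[1])<52 and min(r[1])>36: print(n,'cap',np.round(r[0],1),np.round(r[1]))
    q=P[w&(Z>23)&(Z<32)&(hsv[...,1]<70)&(Y<-150)&(X<600)]
    if len(q)>20:
        e=cv2.fitEllipse(cv2.convexHull(q[:,:2].astype(np.float32)));print(n,'dish',np.round(e[0],1),np.round(e[1]))
    S=(P[...,:2]-M)@U;W=(P[...,:2]-M)@V
    m=(abs(W)<32)&(S<-14)&(S>-215)&(Z>20)&(Z<36)
    if m.sum()>30: 
        r=cv2.minAreaRect(np.stack([S[m],W[m]],1).astype(np.float32));print(n,'tray SW',np.round(r[0],1),np.round(r[1]),round(r[2],1))
        m2=(abs(W)<32)&(S<-14)&(S>-215)&(Z>46)&(Z<56)
        if m2.sum()>5: print(' panel S,W',np.median(S[m2]),np.percentile(W[m2],[3,97]))
E
python3 look.py; python3 obs.py
```

```text
scene can [ 629.5 -205.2]
scene can [620.  200.8]
scene cap [ 406.5 -171. ] [43. 46.]
scene cap [450.2 216.8] [43. 44.]
scene dish [ 489.9 -293.7] [142. 147.]
scene tray SW [-117.4   -2.3] [143.  49.] 0.7
 panel S,W -180.2312268065013 [-24.95705928  19.93395436]
side can [620.  203.7]
side cap [ 403.1 -167.8] [45. 46.]
side cap [448. 219.] [45. 46.]
side dish [ 490.1 -292.7] [141. 147.]
side tray SW [-113.4   -0.9] [196.  53.] 0.5
 panel S,W -182.9484247774647 [-23.17407758  21.78838484]
10.7667 [479.1   3.  161.9] y [-0.137  0.991 -0.001] z [ 0.007  0.    -1.   ] [-0.4  0.3 -0.3] 0.0 64.07253298611589 SW -112.12256808766003 -1.206662304248417 q [ 40.  41. -72. 125.  52.  53.  34.]
```

Call:
jog_arm([
  [64,[10,15,0],[0,0,-0.12]],
  [64,[25,35,0],[0,0,-0.24]],
  [64,[42,60,0],[0,0,-0.36]],
  [64,[60,85,0],[0,0,-0.48]],
  [64,[78,110,0],[0,0,-0.6]],
  [64,[95,135,0],[0,0,-0.72]],
  [64,[112,160,0],[0,0,-0.84]],
  [64,[128,180,0],[0,0,-0.96]],
  [64,[138,195,0],[0,0,-1.08]],
  [64,[142,199,0],[0,0,-1.2]],
])

```text
t: 11.6
ee_pos: [620.1, 204.8, 157.2]
ee_rot: [[-0.484, 0.875, 0.001], [0.875, 0.484, 0.001], [0.0, 0.001, -1.0]]
wrist_force: [-0.2, 0.4, 0.2]
finger_gap: 0.751
grip_force: 0.0
```

Call:
jog_arm([
  [64,[0,0,-20],[0,0,-0.12]],
  [64,[0,0,-40],[0,0,-0.24]],
  [64,[0,0,-60],[0,0,-0.36]],
  [64,[0,0,-75],[0,0,-0.36]],
  [64,[0,0,-80],[0,0,-0.36]],
  [64,[0,0,-80],[0,0,-0.36]],
])

```text
t: 12.1
ee_pos: [618.5, 201.1, 76.3]
ee_rot: [[-0.153, 0.988, -0.002], [0.988, 0.153, -0.002], [-0.002, -0.002, -1.0]]
wrist_force: [-0.1, -0.1, -0.3]
finger_gap: 0.747
grip_force: 0.0
```

```bash
python3 obs.py
python3 - <<'E'
from h import *
c=cam('wrist');P=pts(c);Z=P[...,2];m=((Z>46)&(Z<56)&(abs(P[...,0]-620)<40)&(abs(P[...,1]-202)<40)).astype(np.uint8)
k,l,st,ce=cv2.connectedComponentsWithStats(m)
for i in range(1,k):
    if st[i,4]>200: q=P[l==i][:,:2].astype(np.float32); print(st[i],cv2.minEnclosingCircle(q),cv2.minAreaRect(q))
E
```

```text
12.1 [618.5 201.1  76.3] y [ 0.988  0.153 -0.002] z [-0.002 -0.002 -1.   ] [-0.1 -0.1 -0.3] 0.0 63.76308820583655 SW 54.50544431595081 174.54330663277298 q [  2.  46. -40. 106.  42.  44. -53.]
[ 296  204   54   53 2230] ((620.7003173828125, 201.609375), 16.477481842041016) ((620.658935546875, 201.67962646484375), (32.120384216308594, 32.22924041748047), 63.447174072265625)
```

Call:
jog_arm([
  [64,[2,0.7,-10],[0,0,0]],
  [64,[2,0.7,-28],[0,0,0]],
  [64,[2,0.7,-46],[0,0,0]],
  [64,[2,0.7,-58],[0,0,0]],
  [64,[2,0.7,-64],[0,0,0]],
  [25,[2,0.7,-64],[0,0,0]],
  [25,[2,0.7,-64],[0,0,0]],
  [25,[2,0.7,-64],[0,0,0]],
  [25,[2,0.7,-64],[0,0,0]],
  [25,[2,0.7,-64],[0,0,0]],
], force=25)

```text
t: 12.98
ee_pos: [621.9, 202.2, 14.9]
ee_rot: [[-0.148, 0.989, 0.002], [0.989, 0.148, -0.001], [-0.001, 0.002, -1.0]]
wrist_force: [0.2, 0.0, -1.2]
finger_gap: 0.373
grip_force: 24.7
```

```bash
python3 obs.py
```

```text
12.9833 [621.9 202.2  14.9] y [0.989 0.148 0.002] z [ 0.002 -0.001 -1.   ] [ 0.2  0.  -1.2] 24.735887199640274 31.874671748687433 SW 57.96458771992314 175.1192793939781 q [ -0.  50. -36. 107.  47.  39. -57.]
```

Call:
jog_arm([
  [25,[0,0,30],[0,0,0]],
  [25,[0,0,65],[0,0,0]],
  [25,[-10,-20,90],[0,0,0]],
  [25,[-25,-50,90],[0,0,0]],
  [25,[-42,-84,90],[0,0,0]],
  [25,[-59,-118,90],[0,0,0]],
  [25,[-76,-152,90],[0,0,0]],
  [25,[-90,-180,90],[0,0,0]],
  [25,[-96.6,-192.7,90],[0,0,0]],
  [25,[-96.6,-192.7,90],[0,0,0]],
])

```text
t: 13.82
ee_pos: [523.1, 5.3, 104.2]
ee_rot: [[-0.144, 0.99, -0.001], [0.99, 0.144, -0.004], [-0.004, -0.001, -1.0]]
wrist_force: [-0.4, -0.0, -1.0]
finger_gap: 0.371
grip_force: 25.0
```

```bash
python3 obs.py
```

```text
13.8167 [523.1   5.3 104.2] y [ 0.99   0.144 -0.001] z [-0.001 -0.004 -1.   ] [-0.4 -0.  -1. ] 24.960940182209015 31.710539418727592 SW -68.2632241378455 -5.329001169266484 q [ 22.  37. -42. 122.  44.  37. -43.]
```

Call:
jog_arm([
  [25,[0,0,-15],[0,0,0]],
  [25,[0,0,-30],[0,0,0]],
  [25,[0,0,-36],[0,0,0]],
  [25,[0,0,-38],[0,0,0]],
])

```text
t: 14.15
ee_pos: [525.1, 10.6, 65.5]
ee_rot: [[-0.15, 0.989, 0.0], [0.989, 0.15, -0.0], [-0.0, 0.0, -1.0]]
wrist_force: [-0.6, 0.3, -0.8]
finger_gap: 0.373
grip_force: 25.0
```

```bash
python3 obs.py
python3 - <<'E'
from h import *
c=cam('wrist');P=pts(c);cv2.imwrite('pics/w3.png',c['img']);S=(P[...,:2]-M)@U;W=(P[...,:2]-M)@V;Z=P[...,2]
for a in range(-100,-20,10):
    m=(S>a)&(S<a+10)&(abs(W)<35)&(Z>26)&(Z<34)
    if m.sum()>20: print(a,m.sum(),np.percentile(W[m],[1,99]).round(1))
m=(abs(W)<20)&(Z>26)&(Z<34)&(S>-40)&(S<-8);print(m.sum(),np.percentile(S[m],[5,50,95]))
E
```

```text
14.15 [525.1  10.6  65.5] y [0.989 0.15  0.   ] z [ 0. -0. -1.] [-0.6  0.3 -0.8] 24.96045984327793 31.81469388453831 SW -65.5542398317146 -0.4092253527494146 q [ 19.  40. -38. 124.  49.  32. -48.]
-100 105 [18.2 21.5]
-90 108 [18.3 21.6]
-80 109 [18.4 21.6]
-70 103 [18.5 21.9]
-60 100 [18.9 22.1]
-50 97 [19.2 22.1]
-40 96 [19.1 22.2]
-30 238 [-21.9  22.3]
404 [-29.12386705 -19.64289571 -17.74790797]
```

View pics/w3.png

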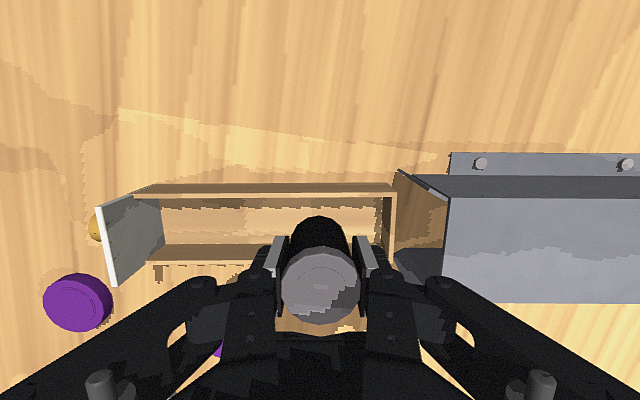

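Call:
jog_arm([
  [25,[0,-1.5,-8],[0,0,0]],
  [25,[0,-1.5,-20],[0,0,0]],
  [25,[0,-1.5,-32],[0,0,0]],
  [25,[0,-1.5,-40],[0,0,0]],
  [25,[0,-1.5,-45],[0,0,0]],
  [25,[0,-1.5,-47],[0,0,0]],
  [25,[0,-1.5,-47.5],[0,0,0]],
  [25,[0,-1.5,-47.5],[0,0,0]],
])

```text
t: 14.87
ee_pos: [525.0, 8.0, 18.8]
ee_rot: [[-0.149, 0.989, 0.001], [0.989, 0.149, -0.001], [-0.001, 0.001, -1.0]]
wrist_force: [-0.1, 0.2, -0.9]
finger_gap: 0.375
grip_force: 25.0
```

```bash
python3 obs.py
```

```text
14.8667 [525.    8.   18.8] y [0.989 0.149 0.001] z [ 0.001 -0.001 -1.   ] [-0.1  0.2 -0.9] 24.959989339113235 32.052139805875846 SW -65.98709335439229 -2.97249642863081 q [ 15.  44. -33. 125.  56.  27. -54.]
```

Call:
jog_arm([
  [25,[0,0,-0.8],[0,0,0]],
  [25,[0,0,-0.8],[0,0,0]],
  [43,[0,0,-0.8],[0,0,0]],
  [43,[0,0,-0.8],[0,0,0]],
  [43,[0,0,0],[0,0,0]],
  [43,[0,0,15],[0,0,0]],
  [43,[0,0,40],[0,0,0]],
  [60,[0,0,70],[0,0,0]],
  [60,[5,-10,95],[0,0,0]],
  [60,[15,-30,100],[0,0,0]],
])

```text
t: 15.7
ee_pos: [540.7, -19.6, 122.7]
ee_rot: [[-0.153, 0.988, 0.005], [0.988, 0.153, 0.0], [-0.0, 0.005, -1.0]]
wrist_force: [0.6, -0.3, -0.3]
finger_gap: 0.7
grip_force: 0.0
```

Call:
jog_arm([
  [60,[14,-28,0],[0,0,0]],
  [60,[28,-56,0],[0,0,0]],
  [60,[42,-84,0],[0,0,0]],
  [60,[56,-114,0],[0,0,0]],
  [60,[70,-144,0],[0,0,0]],
  [60,[82,-168,0],[0,0,0]],
  [60,[90,-183,-10],[0,0,0]],
  [60,[90,-183,-25],[0,0,0]],
  [60,[90,-183,-38],[0,0,0]],
  [60,[90,-183,-40],[0,0,0]],
])

```text
t: 16.53
ee_pos: [627.8, -203.5, 75.4]
ee_rot: [[-0.15, 0.989, -0.004], [0.989, 0.15, 0.001], [0.001, -0.003, -1.0]]
wrist_force: [-0.4, 0.3, -0.3]
finger_gap: 0.704
grip_force: 0.0
```

```bash
python3 obs.py
cat > can.py <<'E'
from h import *
c=cam('wrist');P=pts(c);Z=P[...,2];e=robot.observe()['ee_pos'];m=((Z>46)&(Z<56)&(np.hypot(P[...,0]-e[0],P[...,1]-e[1])<40)).astype(np.uint8)
k,l,st,ce=cv2.connectedComponentsWithStats(m)
for i in range(1,k):
    if st[i,4]>200: q=P[l==i][:,:2].astype(np.float32); print(st[i],cv2.minEnclosingCircle(q),cv2.minAreaRect(q))
E
python3 can.py; python3 look.py
```

```text
16.5333 [ 627.8 -203.5   75.4] y [ 0.989  0.15  -0.003] z [-0.004  0.001 -1.   ] [-0.4  0.3 -0.3] 0.0 60.08345280882187 SW 4.9934708505066885 -227.11790809123022 q [ 39.  47. -42. 105.  43.  46. -18.]
[ 294  209   55   53 2220] ((629.5660400390625, -206.20530700683594), 16.390979766845703) ((629.591552734375, -206.26052856445312), (32.420719146728516, 32.07577896118164), 61.34675598144531)
scene can [526.3   7.2]
scene cap [ 406.8 -170.3] [45. 41.]
scene cap [449.9 216.6] [45. 44.]
scene dish [ 491.6 -299.9] [127. 148.]
scene tray SW [-115.    -2.4] [144.  49.] 0.6
 panel S,W -71.58176747226372 [-21.85827185  17.26103094]
side can [ 629.8 -204.7]
side can [525.    9.2]
side cap [ 403.1 -167.2] [44. 46.]
side cap [448.9 219.2] [44. 44.]
side dish [ 490.3 -292.6] [141. 146.]
side tray SW [-113.7   -1.1] [195.  53.] 0.5
 panel S,W -70.96358981896279 [-17.58240992  20.93368003]
```

Call:
jog_arm([
  [60,[2,-2.5,-10],[0,0,0]],
  [60,[2,-2.5,-28],[0,0,0]],
  [60,[2,-2.5,-46],[0,0,0]],
  [60,[2,-2.5,-56],[0,0,0]],
  [60,[2,-2.5,-61],[0,0,0]],
  [25,[2,-2.5,-61],[0,0,0]],
  [25,[2,-2.5,-61],[0,0,0]],
  [25,[2,-2.5,-61],[0,0,0]],
  [25,[2,-2.5,-61],[0,0,0]],
  [25,[2,-2.5,-61],[0,0,0]],
])

```text
t: 17.52
ee_pos: [632.2, -207.8, 18.3]
ee_rot: [[-0.148, 0.989, 0.002], [0.989, 0.148, -0.001], [-0.002, 0.001, -1.0]]
wrist_force: [-0.4, -0.2, 0.3]
finger_gap: 0.374
grip_force: 24.8
```

```bash
python3 obs.py
```

```text
17.5167 [ 632.2 -207.8   18.3] y [0.989 0.148 0.001] z [ 0.002 -0.001 -1.   ] [-0.4 -0.2  0.3] 24.757539555430412 31.942750340140336 SW 8.750602846119087 -231.99281262791797 q [ 37.  51. -39. 106.  48.  41. -21.]
```

Call:
jog_arm([
  [25,[0,0,30],[0,0,0]],
  [25,[0,0,65],[0,0,0]],
  [25,[-15,20,90],[0,0,0]],
  [25,[-35,45,90],[0,0,0]],
  [25,[-58,75,90],[0,0,0]],
  [25,[-81,105,90],[0,0,0]],
  [25,[-104,135,90],[0,0,0]],
  [25,[-127,165,90],[0,0,0]],
  [25,[-147,190,90],[0,0,0]],
  [25,[-161,208.6,90],[0,0,0]],
])

```text
t: 18.35
ee_pos: [469.0, 2.9, 108.3]
ee_rot: [[-0.15, 0.989, 0.001], [0.989, 0.15, -0.001], [-0.001, 0.001, -1.0]]
wrist_force: [1.1, 0.1, -0.7]
finger_gap: 0.373
grip_force: 25.0
```

Call:
jog_arm([
  [25,[0,0,0],[0,0,0]],
  [25,[0,0,-15],[0,0,0]],
  [25,[0,0,-28],[0,0,0]],
  [25,[0,0,-32],[0,0,0]],
  [25,[0,0,-32],[0,0,0]],
])

```text
t: 18.77
ee_pos: [470.8, 0.7, 75.1]
ee_rot: [[-0.148, 0.989, -0.0], [0.989, 0.148, -0.001], [-0.001, -0.0, -1.0]]
wrist_force: [-0.1, 0.4, -0.1]
finger_gap: 0.373
grip_force: 25.0
```

```bash
python3 obs.py
python3 - <<'E'
from h import *
c=cam('wrist');P=pts(c);S=(P[...,:2]-M)@U;W=(P[...,:2]-M)@V;Z=P[...,2]
for a in range(-190,-20,15):
    m=(S>a)&(S<a+10)&(abs(W)<35)&(Z>26)&(Z<34)
    if m.sum()>20: print(a,m.sum(),np.percentile(W[m],[1,99]).round(1))
E
```

```text
18.7667 [470.8   0.7  75.1] y [ 0.989  0.148 -0.   ] z [-0.    -0.001 -1.   ] [-0.1  0.4 -0.1] 24.978240877389908 31.87622066285609 SW -120.67392374738746 -2.2798135096244496 q [ 19.  37. -38. 130.  50.  28. -51.]
-190 21 [-3.8 20.6]
-175 180 [-27.4  20.6]
-160 93 [17.7 20.8]
-145 89 [17.9 20.9]
-130 95 [18.  21.1]
-115 97 [17.9 21.3]
-100 89 [-24.2  21.4]
-85 190 [-23.8  21.7]
-70 137 [10.  21.9]
-55 92 [19. 22.]
-40 189 [-26.2  22.1]
-25 586 [-25.5  22.2]
```

Call:
jog_arm([
  [25,[0,-0.4,-10],[0,0,0]],
  [25,[0,-0.4,-25],[0,0,0]],
  [25,[0,-0.4,-38],[0,0,0]],
  [25,[0,-0.4,-46],[0,0,0]],
  [25,[0,-0.4,-51],[0,0,0]],
  [25,[0,-0.4,-53],[0,0,0]],
  [25,[0,-0.4,-53.5],[0,0,0]],
  [25,[0,-0.4,-53.5],[0,0,0]],
])

```text
t: 19.48
ee_pos: [471.2, 0.5, 22.5]
ee_rot: [[-0.148, 0.989, 0.001], [0.989, 0.148, -0.001], [-0.001, 0.001, -1.0]]
wrist_force: [-0.3, 0.1, -1.3]
finger_gap: 0.373
grip_force: 25.0
```

```bash
python3 obs.py
```

```text
19.4833 [471.2   0.5  22.5] y [0.989 0.148 0.001] z [ 0.001 -0.001 -1.   ] [-0.3  0.1 -1.3] 24.978109002113342 31.884330670128513 SW -120.3904454082901 -2.56377333788337 q [ 13.  41. -29. 132.  62.  21. -61.]
```

Call:
jog_arm([
  [25,[0,0,-1.1],[0,0,0]],
  [25,[0,0,-1.1],[0,0,0]],
  [43,[0,0,-1.1],[0,0,0]],
  [43,[0,0,-1.1],[0,0,0]],
  [43,[0,0,0],[0,0,0]],
  [43,[0,0,15],[0,0,0]],
  [43,[0,0,40],[0,0,0]],
  [60,[0,0,75],[0,0,0]],
  [60,[0,0,95],[0,0,0.12]],
  [66,[0,0,100],[0,0,0.24]],
])

```text
t: 20.32
ee_pos: [471.9, 0.8, 125.3]
ee_rot: [[-0.384, 0.923, 0.005], [0.923, 0.384, -0.001], [-0.003, 0.004, -1.0]]
wrist_force: [1.2, 0.8, 0.1]
finger_gap: 0.772
grip_force: 0.0
```

Call:
jog_arm([
  [66,[0,0,0],[0,0,0.12]],
  [66,[0,0,0],[0,0,0.24]],
  [66,[0,0,0],[0,0,0.36]],
  [66,[0,0,0],[0,0,0.48]],
  [66,[0,0,0],[0,0,0.6]],
  [66,[0,0,0],[0,0,0.72]],
  [66,[-5,0,0],[0,0,0.84]],
  [66,[-10,-1,0],[0,0,0.96]],
  [66,[-15,-2,0],[0,0,1.08]],
  [66,[-21,-3.3,0],[0,0,1.2]],
])

```text
t: 21.15
ee_pos: [449.6, -2.9, 122.2]
ee_rot: [[-1.0, -0.024, 0.001], [-0.024, 1.0, 0.0], [-0.001, 0.0, -1.0]]
wrist_force: [0.5, -0.7, -0.0]
finger_gap: 0.77
grip_force: 0.0
```

Call:
jog_arm([
  [66,[0,0,0],[0,0,0.12]],
  [66,[0,0,-10],[0,0,0.13]],
  [66,[0,0,-15],[0,0,0.13]],
  [66,[0,0,-15],[0,0,0.13]],
])

```text
t: 21.48
ee_pos: [449.3, -3.0, 106.3]
ee_rot: [[-0.989, -0.146, -0.0], [-0.146, 0.989, 0.001], [0.0, 0.001, -1.0]]
wrist_force: [0.1, 0.8, -0.3]
finger_gap: 0.771
grip_force: 0.0
```

```bash
python3 obs.py; python3 look.py
python3 - <<'E'
from h import *
c=cam('wrist');cv2.imwrite('pics/w4.png',c['img'])
E
```

```text
21.4833 [449.3  -3.  106.3] y [-0.146  0.989  0.001] z [-0.     0.001 -1.   ] [ 0.1  0.8 -0.3] 0.0 65.83419365772409 SW -142.52469405324027 -2.858119594291048 q [ 36.  43. -64. 131.  59.  45.  28.]
scene can [471.9   2.4]
scene can [524.6   8.5]
scene cap [ 405.3 -170.3] [43. 41.]
scene cap [450.1 217.7] [45. 46.]
scene dish [ 489.3 -293.8] [142. 146.]
scene tray SW [-116.1   -2.2] [139.  49.] 0.5
 panel S,W -110.85812824216326 [-21.67333356  14.99946067]
side can [524.2  10. ]
side can [469.9   4.9]
side cap [ 403.1 -168.8] [45. 44.]
side cap [448.3 218.5] [45. 44.]
side dish [ 489.9 -293.2] [141. 147.]
side tray SW [-114.    -1.2] [195.  53.] 0.2
 panel S,W -111.02983313154446 [-16.48950165  16.38284062]
```

View pics/w4.png

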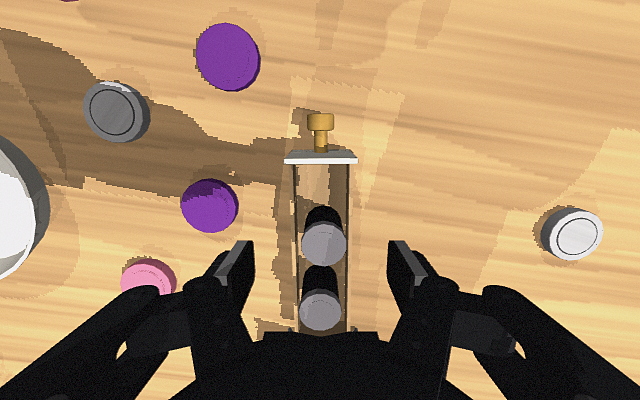

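Call:
jog_arm([
  [66,[0,0,-20],[0,0,0]],
  [66,[0,0,-45],[0,0,0]],
  [66,[0,0,-68],[0,0,0]],
  [66,[0,0,-84],[0,0,0]],
  [66,[0,0,-93],[0,0,0]],
  [66,[0,0,-97],[0,0,0]],
  [40,[0,0,-97],[0,0,0]],
  [40,[0,0,-97],[0,0,0]],
  [40,[0,0,-97],[0,0,0]],
  [40,[0,0,-97],[0,0,0]],
])

```text
t: 22.47
ee_pos: [450.2, -2.9, 10.7]
ee_rot: [[-0.989, -0.147, 0.002], [-0.147, 0.989, 0.0], [-0.002, 0.0, -1.0]]
wrist_force: [-0.1, 1.2, -1.0]
finger_gap: 0.556
grip_force: 26.7
```

```bash
python3 obs.py
```

```text
22.4667 [450.2  -2.9  10.7] y [-0.147  0.989  0.   ] z [ 0.002  0.    -1.   ] [-0.1  1.2 -1. ] 26.657220125198364 47.50421675717747 SW -141.66054621869048 -2.9249060882532265 q [ 29.  51. -55. 134.  78.  41.  12.]
```

Call:
jog_arm([
  [40,[0,1.2,0],[0,0,0]],
  [40,[3,1.7,0],[0,0,0]],
  [40,[8,2.4,0],[0,0,0]],
  [40,[14,3.3,0],[0,0,0]],
  [40,[20,4.1,0],[0,0,0]],
  [40,[26,5,0],[0,0,0]],
  [40,[32,5.9,0],[0,0,0]],
  [40,[37,6.6,0],[0,0,0]],
  [40,[40,7.1,0],[0,0,0]],
  [40,[40,7.1,0],[0,0,0]],
])

```text
t: 23.3
ee_pos: [490.1, 4.6, 10.5]
ee_rot: [[-0.989, -0.148, 0.001], [-0.148, 0.989, 0.001], [-0.001, 0.0, -1.0]]
wrist_force: [-1.4, 0.1, 4.4]
finger_gap: 0.554
grip_force: 27.4
```

```bash
python3 obs.py
```

```text
23.3 [490.1   4.6  10.5] y [-0.148  0.989  0.   ] z [ 0.001  0.001 -1.   ] [-1.4  0.1  4.4] 27.3529851436615 47.30264272584687 SW -101.01898692258297 -1.2636110390590896 q [ 29.  52. -55. 129.  73.  43.  18.]
```

No lateral force; continuing 54 mm further.

Call:
jog_arm([
  [40,[3,0.4,0],[0,0,0]],
  [40,[8,1.2,0],[0,0,0]],
  [40,[14,2.1,0],[0,0,0]],
  [40,[21,3.1,0],[0,0,0]],
  [40,[28,4.1,0],[0,0,0]],
  [40,[35,5.1,0],[0,0,0]],
  [40,[42,6.2,0],[0,0,0]],
  [40,[48,7,0],[0,0,0]],
  [40,[53,7.8,0],[0,0,0]],
  [40,[53,7.8,0],[0,0,0]],
])

```text
t: 24.13
ee_pos: [543.7, 12.5, 10.5]
ee_rot: [[-0.989, -0.148, 0.002], [-0.148, 0.989, 0.001], [-0.002, 0.001, -1.0]]
wrist_force: [0.6, 0.7, 3.9]
finger_gap: 0.555
grip_force: 27.4
```

```bash
python3 obs.py
```

```text
24.1333 [543.7  12.5  10.5] y [-0.148  0.989  0.001] z [ 0.002  0.001 -1.   ] [0.6 0.7 3.9] 27.359808683395386 47.3839395938757 SW -46.87862759998046 -1.2070275668229562 q [ 28.  54. -55. 122.  69.  45.  25.]
```

Call:
jog_arm([
  [64,[0,0,0],[0,0,0]],
  [64,[0,0,0],[0,0,0]],
  [64,[0,0,0],[0,0,0]],
  [64,[0,0,25],[0,0,0]],
  [64,[0,0,55],[0,0,0]],
  [50,[0,0,80],[0,0,0]],
  [20,[-20,-3,90],[0,0,0]],
  [0,[-50,-7.3,90],[0,0,0]],
  [0,[-78,-11.4,90],[0,0,0]],
  [0,[-94,-13.8,90],[0,0,0]],
])

```text
t: 24.97
ee_pos: [445.7, -2.6, 100.2]
ee_rot: [[-0.989, -0.148, -0.0], [-0.148, 0.989, -0.001], [0.0, -0.001, -1.0]]
wrist_force: [-1.1, -0.5, -0.5]
finger_gap: 0.039
grip_force: 0.0
```

Call:
jog_arm([
  [0,[0,0,-5],[0,0,0]],
  [0,[0,0,-15],[0,0,0]],
  [0,[0,0,-15],[0,0,0]],
])

```text
t: 25.22
ee_pos: [448.9, -1.9, 84.2]
ee_rot: [[-0.989, -0.147, 0.001], [-0.147, 0.989, 0.0], [-0.001, 0.0, -1.0]]
wrist_force: [0.3, -0.3, -0.5]
finger_gap: -0.001
grip_force: 0.0
```

```bash
python3 obs.py
python3 - <<'E'
from h import *
c=cam('side');P=pts(c);S=(P[...,:2]-M)@U;W=(P[...,:2]-M)@V;Z=P[...,2]
hsv=cv2.cvtColor(c['img'],cv2.COLOR_BGR2HSV)
m=(S<-60)&(S>-110)&(abs(W)<30)&(Z>40)&(Z<60);print('panel',m.sum(),np.percentile(S[m],[5,50,95]),np.percentile(W[m],[2,98]))
c=cam('wrist');P=pts(c);S=(P[...,:2]-M)@U;W=(P[...,:2]-M)@V;Z=P[...,2]
m=(S<-60)&(S>-110)&(abs(W)<30)&(Z>40)&(Z<60);print('panel',m.sum(),np.percentile(S[m],[5,50,95]),np.percentile(W[m],[2,98]))
m=(S<-95)&(S>-125)&(abs(W)<20)&(Z>8)&(Z<35);print('knob',m.sum(),np.percentile(S[m],[5,50,95]),np.percentile(W[m],[2,98]))
cv2.imwrite('pics/w5.png',c['img'])
E
```

```text
25.2167 [448.9  -1.9  84.2] y [-0.147  0.989  0.   ] z [ 0.001  0.    -1.   ] [ 0.3 -0.3 -0.5] 0.0 -0.10953355583849309 SW -142.76571866509616 -1.735544808970945 q [ 34.  44. -61. 132.  63.  43.  24.]
panel 81 [-88.8477207  -87.76932951 -85.49219452] [-21.27952774  22.95345043]Traceback (most recent call last):
  File "<stdin>", line 6, in <module>
    return _quantile_unchecked(
        a, q, axis, out, overwrite_input, method, keepdims, weights)
    return _ureduce(a,
                    func=_quantile_ureduce_func,
    ...<5 lines>...
                    overwrite_input=overwrite_input,
                    method=method)
    r = func(a, **kwargs)
    result = _quantile(arr,
                       quantiles=q,
    ...<2 lines>...
                       out=out,
                       weights=wgt)
    slices_having_nans = np.isnan(arr[-1, ...])
                                  ~~~^^^^^^^^^
IndexError: index -1 is out of bounds for axis 0 with size 0
```

Call:
jog_arm([
  [0,[0,0,-25],[0,0,0]],
  [0,[0,0,-50],[0,0,0]],
  [0,[0,0,-68],[0,0,0]],
  [0,[0,0,-74],[0,0,0]],
  [0,[3,0.4,-74],[0,0,0]],
  [0,[8,1.2,-74],[0,0,0]],
  [0,[12,1.8,-74],[0,0,0]],
  [0,[16,2.4,-74],[0,0,0]],
  [0,[22,3.2,-74],[0,0,0]],
  [0,[28,4.1,-74],[0,0,0]],
])

```text
t: 26.15
ee_pos: [477.4, 2.3, 11.7]
ee_rot: [[-0.989, -0.147, 0.002], [-0.147, 0.989, 0.0], [-0.002, -0.0, -1.0]]
wrist_force: [-2.7, -0.4, 1.4]
finger_gap: 0.002
grip_force: 1.1
```

Call:
jog_arm([
  [0,[6,0.9,0],[0,0,0]],
  [0,[12,1.8,0],[0,0,0]],
  [0,[18,2.6,0],[0,0,0]],
  [0,[24,3.5,0],[0,0,0]],
  [0,[30,4.4,0],[0,0,0]],
  [0,[36,5.3,0],[0,0,0]],
  [0,[42,6.2,0],[0,0,0]],
  [0,[48,7,0],[0,0,0]],
  [0,[54,7.9,0],[0,0,0]],
  [0,[58,8.5,0],[0,0,0]],
])

```text
t: 26.98
ee_pos: [535.9, 11.2, 11.1]
ee_rot: [[-0.989, -0.147, 0.002], [-0.147, 0.989, 0.001], [-0.002, 0.001, -1.0]]
wrist_force: [-0.7, 0.8, 0.9]
finger_gap: -0.0
grip_force: 0.9
```

```bash
python3 obs.py
python3 - <<'E'
from h import *
c=cam('side');P=pts(c);S=(P[...,:2]-M)@U;W=(P[...,:2]-M)@V;Z=P[...,2]
m=(S<-8)&(S>-60)&(abs(W)<25)&(Z>36)&(Z<60);print('panel',m.sum(),np.percentile(S[m],[5,50,95]),np.percentile(W[m],[2,98]))
E
```

```text
26.9833 [535.9  11.2  11.1] y [-0.147  0.989  0.001] z [ 0.002  0.001 -1.   ] [-0.7  0.8  0.9] 0.8535239472985268 -0.017476343152077103 SW -54.77323784146798 -1.3893681839064713 q [ 28.  53. -55. 123.  69.  45.  24.]
panel 47 [-58.5727589  -13.63900845 -11.00760341] [-7.89048365 23.07938679]
```

Call:
jog_arm([
  [0,[3,0.4,0],[0,0,0]],
  [0,[6,0.9,0],[0,0,0]],
  [0,[9,1.3,0],[0,0,0]],
  [0,[11,1.6,0],[0,0,0]],
  [0,[13,1.9,0],[0,0,0]],
  [0,[14.5,2.1,0],[0,0,0]],
  [0,[16,2.3,0],[0,0,0]],
  [0,[17,2.5,0],[0,0,0]],
])

```text
t: 27.7
ee_pos: [551.9, 13.4, 11.0]
ee_rot: [[-0.989, -0.148, 0.001], [-0.148, 0.989, 0.001], [-0.001, 0.0, -1.0]]
wrist_force: [-5.4, -0.7, 2.8]
finger_gap: 0.003
grip_force: 2.7
```

```bash
python3 obs.py
```

```text
27.7 [551.9  13.4  11. ] y [-0.148  0.989  0.   ] z [ 0.001  0.001 -1.   ] [-5.4 -0.7  2.8] 2.7221904695034027 0.2927438344399312 SW -38.61934957845322 -1.4738513649073643 q [ 28.  54. -55. 121.  68.  46.  26.]
```

Call:
jog_arm([
  [0,[1,0.1,0],[0,0,0]],
  [0,[2,0.3,0],[0,0,0]],
  [0,[2,0.3,0],[0,0,0]],
])

```text
t: 27.95
ee_pos: [551.9, 13.4, 11.0]
ee_rot: [[-0.989, -0.148, -0.002], [-0.148, 0.989, -0.001], [0.002, -0.0, -1.0]]
wrist_force: [-7.9, -1.1, 6.0]
finger_gap: -0.001
grip_force: 4.0
```

```bash
python3 obs.py
```

```text
27.95 [551.9  13.4  11. ] y [-0.148  0.989 -0.   ] z [-0.002 -0.001 -1.   ] [-7.9 -1.1  6. ] 4.006937183439732 -0.04364431054438689 SW -38.60853647413147 -1.4855221876293379 q [ 27.  54. -55. 120.  68.  46.  27.]
```

Call:
jog_arm([
  [0,[-8,-1.2,0],[0,0,0]],
  [0,[-25,-3.7,0],[0,0,0]],
  [30,[-35,-5,15],[0,0,0]],
  [64,[-45,-5,45],[0,0,0]],
  [64,[-55,10,80],[0,0,0]],
  [64,[-62,40,100],[0,0,0]],
  [64,[-70,72,100],[0,0,0]],
  [64,[-78,104,100],[0,0,0]],
  [64,[-86,138,100],[0,0,0]],
  [64,[-94,170,100],[0,0,0]],
])

```text
t: 28.78
ee_pos: [459.6, 185.3, 111.5]
ee_rot: [[-0.989, -0.147, 0.003], [-0.147, 0.989, 0.001], [-0.003, 0.001, -1.0]]
wrist_force: [0.3, -0.5, -0.5]
finger_gap: 0.752
grip_force: 0.0
```

Call:
jog_arm([
  [64,[-5,20,-5],[0,0,0]],
  [64,[-11,34,-20],[0,0,0]],
  [64,[-11,34,-35],[0,0,0]],
  [64,[-11,34,-45],[0,0,0]],
  [64,[-11,34,-45],[0,0,0]],
])

```text
t: 29.2
ee_pos: [448.1, 217.8, 64.7]
ee_rot: [[-0.989, -0.149, -0.0], [-0.149, 0.989, 0.0], [0.0, 0.0, -1.0]]
wrist_force: [0.6, -0.8, 0.1]
finger_gap: 0.748
grip_force: 0.0
```

```bash
python3 obs.py
cat > cap.py <<'E'
from h import *
c=cam('wrist');P=pts(c);Z=P[...,2];e=robot.observe()['ee_pos'];m=((Z>8.5)&(Z<17)&(np.hypot(P[...,0]-e[0],P[...,1]-e[1])<60)).astype(np.uint8)
k,l,st,ce=cv2.connectedComponentsWithStats(m)
for i in range(1,k):
    if st[i,4]>200: q=P[l==i][:,:2].astype(np.float32); print(st[i],cv2.minEnclosingCircle(q),cv2.minAreaRect(q), c['img'][l==i].mean(0))
E
python3 cap.py; python3 look.py
python3 - <<'E'
from h import *
a=cv2.imread('pics/side_last.png')[150:290,190:430];cv2.imwrite('pics/s3.png',cv2.resize(a,None,fx=3,fy=3,interpolation=cv2.INTER_CUBIC))
E
```

```text
29.2 [448.1 217.8  64.7] y [-0.149  0.989  0.   ] z [-0.  0. -1.] [ 0.6 -0.8  0.1] 0.0 63.915454501509736 SW -111.67687107287904 215.82217023489184 q [  5.  47. -58. 126.  63.  44.   2.]
[ 288  185   65   63 3247] ((448.1720886230469, 216.59768676757812), 22.9306697845459) ((447.9965515136719, 216.5006103515625), (45.05585861206055, 44.45536804199219), 9.921688079833984) [161.77918078 161.31136434 163.96735448]
scene cap [ 404.6 -169.9] [44. 41.]
scene cap [450.  218.2] [43. 45.]
scene dish [ 489.4 -294.5] [142. 148.]
side cap [ 403.5 -167.9] [43. 45.]
side cap [448.8 219.3] [44. 46.]
side dish [ 490.1 -292.7] [141. 147.]
side tray SW [-21.1   0.2] [18. 11.] 89.6
```

View pics/s3.png

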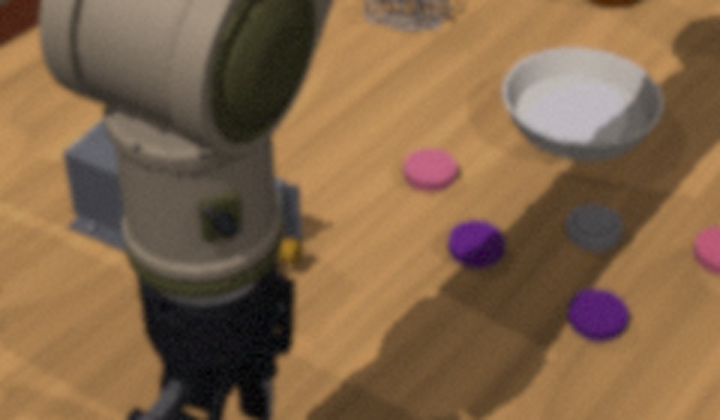

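Call:
jog_arm([
  [64,[0,-1,-15],[0,0,0]],
  [64,[0,-1,-34],[0,0,0]],
  [64,[0,-1,-50],[0,0,0]],
  [64,[0,-1,-60],[0,0,0]],
  [64,[0,-1,-64],[0,0,0]],
  [35,[0,-1,-64],[0,0,0]],
  [35,[0,-1,-64],[0,0,0]],
  [35,[0,-1,-64],[0,0,0]],
  [35,[0,-1,-64],[0,0,0]],
  [35,[0,-1,-64],[0,0,0]],
], force=30)

```text
t: 30.18
ee_pos: [449.3, 216.9, 2.9]
ee_rot: [[-0.989, -0.147, 0.002], [-0.147, 0.989, 0.001], [-0.003, 0.001, -1.0]]
wrist_force: [-0.2, -1.0, 6.5]
finger_gap: 0.518
grip_force: 31.1
```

```bash
python3 obs.py
```

```text
30.1833 [449.3 216.9   2.9] y [-0.147  0.989  0.001] z [ 0.002  0.001 -1.   ] [-0.2 -1.   6.5] 31.077563166618347 44.20818302655586 SW -110.6014308472415 214.73545012426518 q [  2.  52. -52. 128.  73.  41.  -6.]
```

Call:
jog_arm([
  [35,[0,0,15],[0,0,0]],
  [35,[0,0,40],[0,0,0]],
  [35,[0,-10,75],[0,0,0]],
  [35,[5,-30,105],[0,0,0]],
  [35,[10,-60,115],[0,0,0]],
  [35,[15,-95,115],[0,0,0]],
  [35,[20,-130,115],[0,0,0]],
  [35,[25,-165,115],[0,0,0]],
  [35,[30,-200,115],[0,0,0]],
  [35,[35,-235,115],[0,0,0]],
])

```text
t: 31.02
ee_pos: [483.8, -20.1, 117.4]
ee_rot: [[-0.989, -0.148, 0.002], [-0.148, 0.989, 0.0], [-0.002, 0.0, -1.0]]
wrist_force: [0.6, 0.0, -0.1]
finger_gap: 0.517
grip_force: 30.7
```

Call:
jog_arm([
  [35,[5,-35,0],[0,0,0]],
  [35,[10,-70,0],[0,0,0]],
  [35,[15,-105,0],[0,0,0]],
  [35,[20,-140,0],[0,0,0]],
  [35,[24,-175,0],[0,0,0]],
  [35,[27,-210,0],[0,0,0]],
  [35,[29,-240,0],[0,0,0]],
  [35,[30,-260,0],[0,0,0]],
  [35,[30,-271,0],[0,0,0]],
  [35,[30,-271,0],[0,0,0]],
])

```text
t: 31.85
ee_pos: [513.3, -291.7, 116.7]
ee_rot: [[-0.99, -0.144, 0.001], [-0.144, 0.99, 0.0], [-0.001, 0.0, -1.0]]
wrist_force: [0.2, 0.0, -0.1]
finger_gap: 0.517
grip_force: 30.7
```

```bash
python3 obs.py; python3 look.py
python3 - <<'E'
from h import *
c=cam('side');P=pts(c);S=(P[...,:2]-M)@U;W=(P[...,:2]-M)@V;Z=P[...,2]
m=(abs(W)<15)&(S<25)&(S>-45)&(Z>8)&(Z<36);print('knob S',m.sum(),np.percentile(S[m],[3,50,97]))
m=(abs(W)<20)&(S<25)&(S>-10)&(Z>40)&(Z<60);print('panel S',m.sum(),np.percentile(S[m],[3,50,97]) if m.sum() else 0)
a=cv2.imread('pics/side_last.png')[150:290,190:430];cv2.imwrite('pics/s4.png',cv2.resize(a,None,fx=3,fy=3,interpolation=cv2.INTER_CUBIC))
E
```

```text
31.85 [ 513.3 -291.7  116.7] y [-0.144  0.99   0.   ] z [ 0.001  0.    -1.   ] [ 0.2  0.  -0.1] 30.73785424232483 44.19286571672696 SW -121.10609450815308 -297.7609678862687 q [ 63.  48. -63. 113.  54.  55.  70.]
scene cap [ 405.4 -170.5] [45. 41.]
scene dish [ 489.1 -294.2] [142. 146.]
side cap [ 403.3 -167.7] [43. 46.]
side dish [ 490.  -292.4] [142. 145.]
side tray SW [-21.2  -0.1] [17. 11.] 89.8
knob S 125 [-26.93464797  -8.24394553   3.17149653]
panel S 57 [0.50610386 1.86455092 3.35749538]
```

View pics/s4.png

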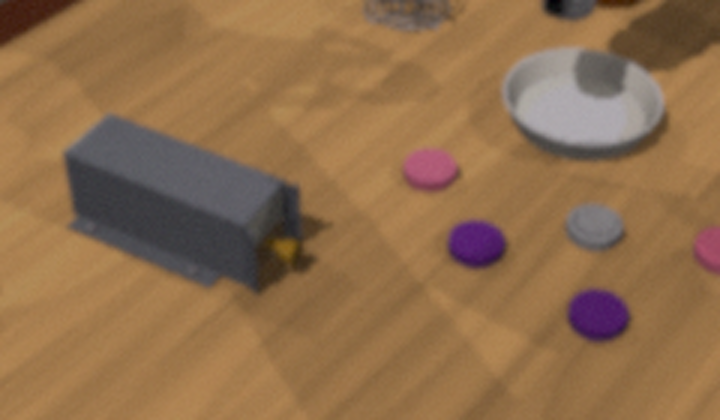

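The drawer is home: its panel is about 2 mm inside the mouth and the knob at crop (288,250) is outside. Next the cap goes into the dish.

Call:
jog_arm([
  [35,[1,1.5,-25],[0,0,0]],
  [35,[1,1.5,-55],[0,0,0]],
  [35,[1,1.5,-80],[0,0,0]],
  [35,[1,1.5,-95],[0,0,0]],
  [35,[1,1.5,-103],[0,0,0]],
  [35,[1,1.5,-107.5],[0,0,0]],
  [35,[1,1.5,-107.5],[0,0,0]],
  [52,[1,1.5,-107.5],[0,0,0]],
  [52,[1,1.5,-107.5],[0,0,0]],
  [52,[1,1.5,-107.5],[0,0,0]],
])

```text
t: 32.83
ee_pos: [515.4, -287.9, 10.6]
ee_rot: [[-0.989, -0.148, 0.002], [-0.148, 0.989, -0.0], [-0.002, -0.0, -1.0]]
wrist_force: [0.5, -0.8, 0.0]
finger_gap: 0.607
grip_force: 0.0
```

Call:
jog_arm([
  [52,[0,0,10],[0,0,0]],
  [52,[0,0,35],[0,0,0]],
  [64,[0,0,70],[0,0,0]],
  [64,[-15,20,90],[0,0,0]],
  [64,[-35,40,90],[0,0,0]],
  [64,[-55,65,90],[0,0,0]],
  [64,[-75,90,90],[0,0,0]],
  [64,[-95,110,70],[0,0,0]],
  [64,[-109,121,55],[0,0,0]],
  [64,[-109,121,55],[0,0,0]],
])

```text
t: 33.67
ee_pos: [402.3, -164.9, 64.1]
ee_rot: [[-0.989, -0.151, -0.002], [-0.151, 0.989, 0.001], [0.002, 0.001, -1.0]]
wrist_force: [-0.6, 0.3, -0.1]
finger_gap: 0.751
grip_force: 0.0
```

```bash
python3 obs.py; python3 cap.py; python3 look.py
```

```text
33.6667 [ 402.3 -164.9   64.1] y [-0.151  0.989  0.001] z [-0.002  0.001 -1.   ] [-0.6  0.3 -0.1] 0.0 64.17775768793084 SW -212.551164040144 -156.25652224487047 q [ 54.  45. -59. 134.  67.  41.  42.]
[ 280  185   66   64 3266] ((403.4251708984375, -171.13706970214844), 22.962665557861328) ((403.25823974609375, -171.20529174804688), (45.125667572021484, 45.29368209838867), 14.397786140441895) [150.90140845 150.46999388 153.06644213]
scene cap [ 404.8 -170.6] [47. 41.]
scene dish [ 489.4 -294.3] [142. 146.]
side can [ 727.4 -359.4]
side cap [ 404.3 -168. ] [41. 46.]
side dish [ 489.4 -291.4] [140. 144.]
side tray SW [-21.2  -0.5] [13. 18.] 4.5
```

Call:
jog_arm([
  [64,[1,-5,-10],[0,0,0]],
  [64,[1,-5,-30],[0,0,0]],
  [64,[1,-5,-48],[0,0,0]],
  [64,[1,-5,-60],[0,0,0]],
  [64,[1,-5,-63],[0,0,0]],
  [35,[1,-5,-63],[0,0,0]],
  [35,[1,-5,-63],[0,0,0]],
  [35,[1,-5,-63],[0,0,0]],
  [35,[1,-5,-63],[0,0,0]],
  [35,[1,-5,-63],[0,0,0]],
])

```text
t: 34.65
ee_pos: [407.4, -172.1, 2.3]
ee_rot: [[-0.989, -0.147, 0.002], [-0.147, 0.989, -0.0], [-0.002, -0.001, -1.0]]
wrist_force: [-0.8, -0.5, 5.7]
finger_gap: 0.519
grip_force: 30.9
```

```bash
python3 obs.py
```

```text
34.65 [ 407.4 -172.1    2.3] y [-0.147  0.989 -0.001] z [ 0.002 -0.    -1.   ] [-0.8 -0.5  5.7] 30.94126045703888 44.36196831461095 SW -208.5528754477714 -164.07242960006732 q [ 51.  51. -53. 135.  80.  39.  32.]
```

Call:
jog_arm([
  [35,[0,0,12],[0,0,0]],
  [35,[0,0,35],[0,0,0]],
  [35,[0,0,65],[0,0,0]],
  [35,[10,-15,90],[0,0,0]],
  [35,[22,-40,90],[0,0,0]],
  [35,[35,-70,90],[0,0,0]],
  [35,[47,-98,90],[0,0,0]],
  [35,[57,-118,90],[0,0,0]],
  [35,[60,-124,90],[0,0,0]],
  [35,[60,-124,90],[0,0,0]],
])

```text
t: 35.48
ee_pos: [467.1, -297.3, 91.5]
ee_rot: [[-0.989, -0.145, 0.002], [-0.145, 0.989, 0.001], [-0.002, 0.0, -1.0]]
wrist_force: [-0.0, 0.6, 0.1]
finger_gap: 0.516
grip_force: 30.8
```

```bash
python3 obs.py; python3 look.py
python3 - <<'E'
from h import *
c=cam('wrist');P=pts(c);Z=P[...,2];cv2.imwrite('pics/w6.png',c['img'])
m=((Z>13)&(Z<21)&(np.hypot(P[...,0]-490,P[...,1]+293)<55)).astype(np.uint8)
k,l,st,ce=cv2.connectedComponentsWithStats(m)
for i in range(1,k):
    if st[i,4]>300: q=P[l==i][:,:2].astype(np.float32); print(st[i],cv2.minEnclosingCircle(q))
E
```

```text
35.4833 [ 467.1 -297.3   91.5] y [-0.145  0.989  0.   ] z [ 0.002  0.001 -1.   ] [-0.   0.6  0.1] 30.79303801059723 44.09108333757445 SW -167.5463934199038 -296.6067533331099 q [ 65.  48. -60. 118.  57.  50.  69.]
scene dish [ 489.6 -293.9] [142. 146.]
side dish [ 489.5 -292.7] [140. 147.]
side tray SW [-21.1  -0.2] [12. 17.] 1.2
```

View pics/w6.png

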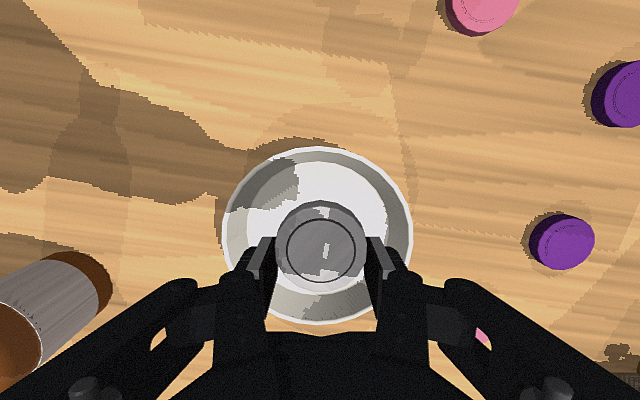

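Call:
jog_arm([
  [35,[-0.5,1,-20],[0,0,0]],
  [35,[-0.5,1,-45],[0,0,0]],
  [35,[-0.5,1,-62],[0,0,0]],
  [35,[-0.5,1,-73],[0,0,0]],
  [35,[-0.5,1,-79],[0,0,0]],
  [35,[-0.5,1,-82],[0,0,0]],
  [35,[-0.5,1,-82],[0,0,0]],
  [52,[-0.5,1,-82],[0,0,0]],
  [52,[-0.5,1,-82],[0,0,0]],
  [52,[-0.5,1,-82],[0,0,0]],
])

```text
t: 36.47
ee_pos: [466.7, -294.9, 10.3]
ee_rot: [[-0.989, -0.148, 0.002], [-0.148, 0.989, 0.0], [-0.002, -0.0, -1.0]]
wrist_force: [-0.5, 0.0, -0.2]
finger_gap: 0.61
grip_force: 0.0
```

Call:
jog_arm([
  [52,[0,0,10],[0,0,0]],
  [52,[0,0,35],[0,0,0]],
  [52,[0,0,70],[0,0,0]],
  [52,[0,20,105],[0,0,0]],
  [52,[0,50,135],[0,0,0]],
  [52,[0,85,150],[0,0,0]],
  [52,[0,120,150],[0,0,0]],
  [52,[0,155,150],[0,0,0]],
  [52,[0,180,150],[0,0,0]],
  [52,[0,180,150],[0,0,0]],
])

```text
t: 37.3
ee_pos: [466.7, -109.5, 161.6]
ee_rot: [[-0.988, -0.155, 0.004], [-0.155, 0.988, 0.002], [-0.004, 0.001, -1.0]]
wrist_force: [-0.1, -0.2, 0.3]
finger_gap: 0.612
grip_force: 0.0
```

```bash
python3 obs.py; python3 look.py
python3 - <<'E'
from h import *
a=cv2.imread('pics/side_last.png')[90:290,190:490];cv2.imwrite('pics/fin.png',cv2.resize(a,None,fx=2.6,fy=2.6,interpolation=cv2.INTER_CUBIC))
E
```

```text
37.3 [ 466.7 -109.5  161.6] y [-0.155  0.988  0.001] z [ 0.004  0.002 -1.   ] [-0.1 -0.2  0.3] 0.0 52.25284128873854 SW -140.72852317585566 -110.75625310315911 q [ 51.  38. -66. 125.  48.  49.  53.]
scene dish [ 489.9 -293.8] [141. 144.]
side dish [ 490.1 -292.3] [142. 145.]
side tray SW [-20.6   1.1] [13. 18.] 0.6
```

View pics/fin.png

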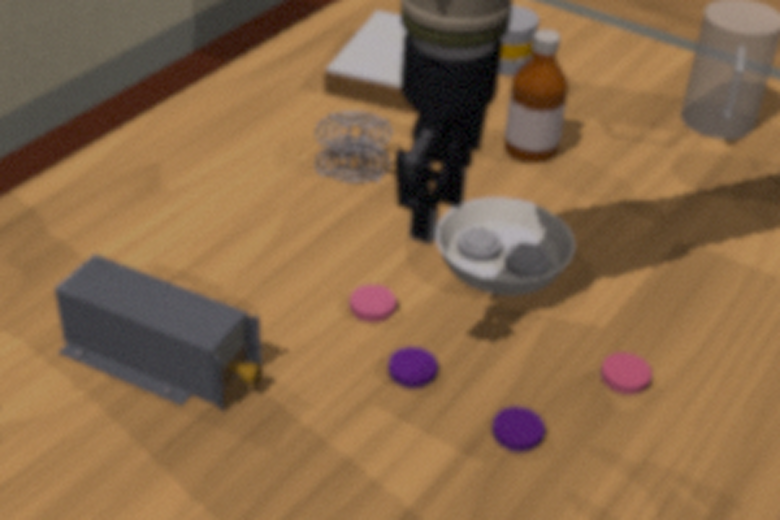

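The final view shows both silver caps flat in the dish, at (480,243) and (527,260). The drawer is home, and the reel, bottle and look-alikes have not moved. I'm handing the job in.

```bash
python3 -c "
from bench import robot
print(robot.hand_in())"
```

```text
the job is handed in; nothing more can be done
None
```

I turned the drawer round, stood both canisters in it lid up and pushed it home with the knob outside, then put both lens caps in the dish, and handed the job in at about 37 s.

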